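Turn the trolley wheel valve-up by its spokes

ROBOT

A 6-joint arm with a two-finger parallel gripper is mounted at the origin on a cart in front of the work surface, level with it; the furniture and walls round the work are solid. World frame = base frame: x ahead of the robot, y to its left, z up, the work surface at z = 0. Lengths are in m, angles in degrees, forces in N, time in s.
With the tool pointing down it reaches from about 0.15 to 0.775 m from the base axis. Payload 6.1 kg.
Tool frame: the origin (TCP) lies on the mounting face of the last link; the fingertips stand 173 mm ahead of it and the grasp point (between the pads) lies 155 mm ahead of it; z points along the fingers, y is the line along which they close (so a half turn about z gives the same grasp; the last joint's range is limited). The gripper opens to 85 mm and grips with 20 to 120 N. Pads are 22 mm wide; open, the fingers measure 114 mm over their backs; the gripper's body (76 mm by 85 mm) begins 54 mm behind the grasp point. The pads swing forward as they close: fully open they stand 13 mm farther back than shut.
Start: joints at [64.114, 7.208, -2.269, 80.523, 0, 90], TCP at [0.229, 0.472, 0.405] pointing down, gripper open.
Joint ranges: [-155.77, 155.77], [-54.66, 111.73], [-72.52, 77.12], [-102.08, 115.82], [-83.92, 84.16], [-180, 180]. Speed limits (degrees/s): [136.94, 136.94, 172.46, 180, 180, 180].

INTERFACE

Orientations are given as a 3x3 rotation matrix whose columns are the frame's x, y, z axes.
In Python, from plant import sense, vision, sign_off gives the robot as it stands.
- The arm moves only by the tool carry_out, never from a script. Its argument "plan" is a list of rows, each an object with "linear": the shift along the tool's x, y, z normalised to -1 to 1, where 1 is 0.25 m, a list of three; "rot": the turn, a rotation vector about the tool's x, y, z normalised to -1 to 1, where 1 is 90 degrees, a list of three. A call has 1 to 5 rows; each row is the pose to reach, as a shift and turn from the pose commanded when the call began, along the tool's axes at that moment; what a row does not reach only later rows make up. A row lasts 1/12 s, in which the tool goes at most 41.7 mm and 7.16 degrees, less where a joint would pass 70% of its speed; a pose out of reach is approached as far as the arm can. A call with a number of a shift or a turn outside -1 to 1 is refused whole. A call with a gripper value outside its range is refused whole. "gripper" is the closure, from 0 (fully open) to 1 (shut), set as the call begins (left out, the last holds). The fingers move at their own pace and stop on an object; "force" is the grip in N (left out, the last holds). Time passes only in rows, so rows that repeat a pose let the fingers close. It gives the time, the measured TCP pose, the force, the opening and the grip force at its end, in the units of the state.
- sense(): the state, without advancing time (a new reading comes with each control period).
- vision.get_image(name): name is "side" or "top" or "wrist"; returns a dict with "pixels" (480x640x3 uint8, blue, green, red), "z_map" (480x640 float32, m along the optical axis (not along the pixel's ray), 0 where there is no reading), "K" (3x3 intrinsics, pixels), "D" ([k1, k2, p1, p2, k3] as OpenCV has them; the pictures are not rectified), "view" (4x4, takes a point from world to camera coordinates). Camera axes: x right, y down, z forward; pixel columns grow to the right and rows downward; lengths in m; the calibration is good to about 2 mm. A picture is of the moment at which its call begins.
- sign_off(): hands the job in; it is judged then, once.
The state is a dict: "clock": time; "joint_pos": joint angles; "qd": joint speeds; "effort": joint torques, N m; "position": TCP position; "tcp_rot": TCP orientation; "wrist_force": force on the tool from outside, world axes, zero at the start; "ft_torque": the same for the moment, N m; "grip_width": opening from 0.0 (shut) to 1.0 (fully open); "grip_force": force on a finger pad.
Only numpy, scipy, OpenCV 4.12 (cv2) and the standard library are available. Lean on these libraries where they do the work, as an engineer would, in place of code of your own. Each camera call takes 0.05 s, during which the arm holds its last target. There are 200 camera calls.

TASK

Turn the trolley wheel on the sloping repair stand, pushing one spoke after another with your fingertips, until its valve stem is at the very top of the wheel, in line with the stand's pointer, ready for the air line. Only push: do not take a spoke between the fingers, do not lift the wheel on its spindle, and keep off the freshly bonded tyre. Leave the loose things on the table where they are, and finish clear of the wheel with it at rest.

Things in the scene. Friction and masses are not known exactly. Their poses are not given: they have to be found in the camera images.
- stand: Wheel repair stand bolted to the table. Round base plate, 340 mm across, 12 mm thick; origin: centre of its underside; x axis level, pointing the way the wheel's slope rises, y to the left, z up. The wheel's mid-plane slopes at 22 degrees (0.384 rad), rising along +x; the hub centre is 105 mm above the origin.
- keeper (a point): middle of the keeper bar's upper face, 29 mm above the hub centre square to the wheel: a thin fixed bar, 20 mm wide, 5 mm thick, running along the stand's y right across the wheel (a 6 mm high bolt head in its middle), on two posts 14 mm wide at y = +-156 mm. It splits the open spoke area into an upper and a lower half
- pointer (a point): tip of the fixed pointer pin at the highest point of the tyre, 148 mm from the spindle axis; its post, 30 mm wide, stands just behind (stand x 146 to 158 mm, 168 mm high, pin up to 180 mm)
- wheel (a joint): Turn of the wheel, rad: 0 or any whole turn = valve stem at the very top, by the pointer; grows counter-clockwise seen from above. No stop within a full turn. Stiff (0.12 N m friction), stays where left. Tyre 280 mm in diameter; metal rim, inside radius 96 mm, reaching 21 mm either side of the mid-plane; hub 50 mm in diameter, 28 mm long. Open below the spokes for 25 mm and more.
- hub (a point): centre of the wheel's hub, on the spindle axis and in the wheel's mid-plane
- stem (a point): middle of the valve stem, at radius 84 mm in the mid-plane. The stem is a short brass-capped pin, 11 mm thick, that sticks out of the rim towards the hub, from radius 98 to 72 mm, half-way between spoke5 and spoke1
- tyre: the rubber tyre, round in section (38 mm thick), from radius 102 to 140 mm; origin at the hub centre
- wheel_float (a joint): how far the wheel is lifted along its sloping spindle, m: 0 = fully seated; it can rise 9 mm, weighted only by its own 1 kg
- spoke1: spoke 1 of five equal ones, 36 degrees counter-clockwise from the valve stem: straight bar 12 mm wide and 14 mm thick from the hub to the rim; origin at its middle, 60 mm from the hub centre; x axis outwards along it, y across it in the wheel's plane (counter-clockwise), z square to the wheel, upwards
- spoke2: spoke 2 of five equal ones, 108 degrees counter-clockwise from the valve stem: straight bar 12 mm wide and 14 mm thick from the hub to the rim; origin at its middle, 60 mm from the hub centre; x axis outwards along it, y across it in the wheel's plane (counter-clockwise), z square to the wheel, upwards
- spoke3: spoke 3 of five equal ones, 180 degrees counter-clockwise from the valve stem: straight bar 12 mm wide and 14 mm thick from the hub to the rim; origin at its middle, 60 mm from the hub centre; x axis outwards along it, y across it in the wheel's plane (counter-clockwise), z square to the wheel, upwards
- spoke4: spoke 4 of five equal ones, 252 degrees counter-clockwise from the valve stem: straight bar 12 mm wide and 14 mm thick from the hub to the rim; origin at its middle, 60 mm from the hub centre; x axis outwards along it, y across it in the wheel's plane (counter-clockwise), z square to the wheel, upwards
- spoke5: spoke 5 of five equal ones, 324 degrees counter-clockwise from the valve stem: straight bar 12 mm wide and 14 mm thick from the hub to the rim; origin at its middle, 60 mm from the hub centre; x axis outwards along it, y across it in the wheel's plane (counter-clockwise), z square to the wheel, upwards
- gear_blank: toothed gear blank lying flat, 66 mm across, 18 mm high; origin under its centre
- tape_black: roll of dark tape lying flat, 70 mm across, 19 mm high; origin under its centre
- strap_clamp: small strap clamp: flat metal bar 22 x 50 mm with two bolt heads, 18 mm high; origin under its centre
- flange_ring: plain metal ring lying flat, 68 mm across, 15 mm high; origin under its centre
- mug_white: mug, 82 mm across, 94 mm high; origin under its centre

How it is judged:
By the outcome, as a careful person would: the job done as asked, in the order asked, and still so for the second after the job is handed in, with the robot touching nothing.
It also fails if it takes over 51 s, if anything falls off the work surface, if the arm or the gripper's body presses on something with over 40 N, if the wrist force passes 120 N, or if a joint passes its speed limit or range.

## Working session

There is one attempt and no reset: what is moved stays moved. The work goes in short steps, Python scripts to look and compute and a tool call to move; the robot and the scene stay as the last step left them, time stands still between calls to the robot, and variables do not carry over. Pictures are saved under pics/ and viewed, at most 10 in all, crops included, and the job is handed in when it is done.

Besides the shell and the picture viewer there is one more tool, called as name([rows], argument=value, ...), one row to a line, values as JSON. carry_out: Moves the arm, as the interface text tells. Scaled input: -1 to 1 covers 0.25 m each way for a shift and 90 degrees each way for a turn. Its arguments: {"type":"object","properties":{"plan":{"type":"array","items":{"type":"object","properties":{"linear":{"type":"array","items":{"type":"number"}},"rot":{"type":"array","items":{"type":"number"}}}}},"gripper":{"type":"number"},"force":{"type":"number"}},"required":["plan"]}

```bash
mkdir -p pics; python3 - <<'E'
from plant import sense, vision
import cv2,numpy as np
s=sense();print(s['clock'],s['position'],s['tcp_rot'])
for n in('top','side'):
    im=vision.get_image(n);cv2.imwrite(f'pics/{n}0.png',im['pixels']);np.savez(f'{n}0.npz',**im)
    print(n,im['K'],im['D'],im['view'])
E
```

```text
0.0 [0.2291511  0.47220292 0.40390487] [[-8.99656141e-01  4.36598592e-01 -7.05507421e-04]
 [ 4.36599161e-01  8.99654902e-01 -1.49304053e-03]
 [-1.71461808e-05 -1.65124703e-03 -9.99998637e-01]]
top [[465.07524555   0.         325.33961083]
 [  0.         465.07524555 238.79536607]
 [  0.           0.           1.        ]] [0.01247631 0.         0.         0.         0.        ] [[ 0.02015906 -0.99947323  0.02543376  0.15028403]
 [-0.99885999 -0.02123463 -0.04275294  0.59824284]
 [ 0.0432705  -0.02454291 -0.99876189  0.99484569]
 [ 0.          0.          0.          1.        ]]
side [[448.00966079   0.         322.987851  ]
 [  0.         448.00966079 237.71460447]
 [  0.           0.           1.        ]] [-0.05044935  0.          0.          0.          0.        ] [[ 0.97694233 -0.21349152  0.00224847 -0.53455335]
 [-0.1041328  -0.48565509 -0.86792598  0.25011358]
 [ 0.18638682  0.84767948 -0.49668848  0.66215503]
 [ 0.          0.          0.          1.        ]]
```

View pics/top0.png

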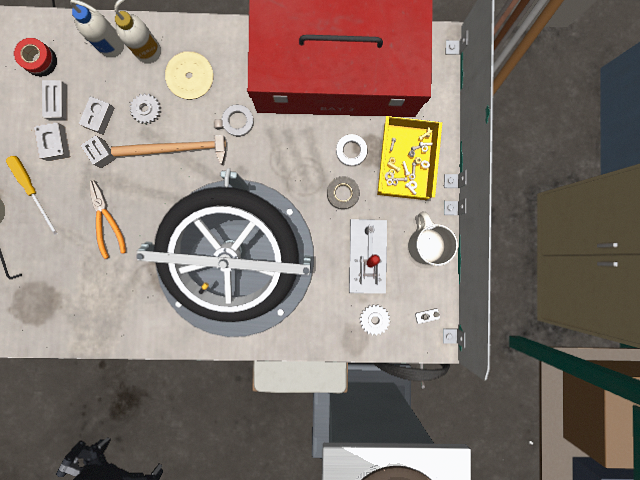

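View pics/side0.png

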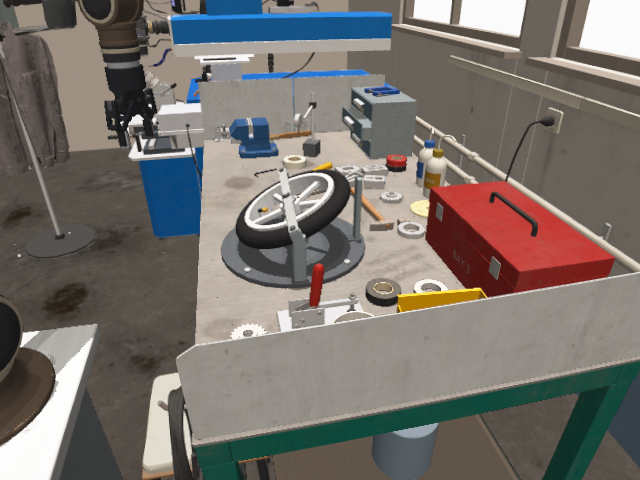

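The top view shows the wheel hub near (226,256). The brass stem is near (203,288), lower left. The pointer post is near (230,177), and the keeper bar runs from (142,248) to (305,267). The side view confirms the slope rises away from the robot.

```bash
cat > h.py <<'E'
import numpy as np,cv2
def world(im):
    K,D,V=im['K'],im['D'],im['view']
    g=np.stack(np.meshgrid(np.arange(640.),np.arange(480.)),-1).reshape(-1,1,2)
    n=cv2.undistortPoints(g,K,D).reshape(480,640,2)
    c=np.dstack([n,np.ones((480,640))])*im['z_map'][...,None]
    return (c-V[:3,3])@V[:3,:3]
def ray(im,p):
    n=cv2.undistortPoints(np.array([[p]],float),im['K'],im['D'])[0,0]
    R=im['view'][:3,:3];return -R.T@im['view'][:3,3],R.T@np.r_[n,1]
def onplane(im,p,n,d):
    o,r=ray(im,p);return o+r*(d-n@o)/(n@r)
E
python3 - <<'E'
import numpy as np,cv2
from h import *
im=dict(np.load('top0.npz'));W=world(im)
print('table z',np.median(W[300:340,330:345,2]))
roi=np.zeros((480,640),bool);roi[170:340,130:320]=1
P=W[roi];px=im['pixels'][roi].astype(int)
lo=P.min(0),P.max(0);print(lo)
# keeper: height ~0.132, grey, along line
g=px.min(1)>130; k=g&(abs(P[:,2]-.132)<.006)
kp=P[k]; 
# robust line fit
l=cv2.fitLine(kp[:,:2].astype(np.float32),cv2.DIST_HUBER,0,.01,.01).ravel()
for _ in range(5):
    d=l[:2];d=d if d[1]>0 else -d;q=kp[:,:2]-l[2:]
    m=abs(q@[-d[1],d[0]])<.013;l=cv2.fitLine(kp[m][:,:2].astype(np.float32),cv2.DIST_HUBER,0,.01,.01).ravel()
t=(kp[m][:,:2]-l[2:])@d;print('keeper',m.sum(),'dir',d,'ends',np.percentile(t,[0,.5,50,99.5,100]),'mid',l[2:]+d*(t.min()+t.max())/2,'z',np.median(kp[m][:,2]))
for name,p in dict(stemtop=(203,288),hub=(226,256),bolt=(223,264),ptr=(230,177),L=(142,248),R=(305,267)).items(): print(name,W[p[1],p[0]])
# base plate circle z ~ .012
hsv=cv2.cvtColor(im['pixels'],cv2.COLOR_BGR2HSV)
b=roi&(abs(W[...,2]-.012)<.006)&(hsv[...,2]<150)
b=cv2.morphologyEx(b.astype(np.uint8),cv2.MORPH_OPEN,np.ones((3,3)))
c=cv2.convexHull(np.argwhere(b)[:,::-1].astype(np.int32)).reshape(-1,2)
H=np.array([W[v,u] for u,v in c]);cc,r=cv2.minEnclosingCircle(H[:,:2].astype(np.float32));print('base',cc,r)
y=(hsv[...,0]>15)&(hsv[...,0]<35)&(hsv[...,1]>120)&roi
print('brass',np.argwhere(y).mean(0)[::-1],y.sum(),np.median(W[y],0))
cv2.imwrite('pics/crop.png',cv2.resize(im['pixels'][170:345,130:325],None,fx=4,fy=4,interpolation=cv2.INTER_CUBIC)[:600,:780])
E
```

```text
table z -0.0007639810407757807
(array([ 0.37193132,  0.17170306, -0.00884126]), array([0.74693051, 0.5903966 , 1.01536831]))
keeper 1608 dir [0.0664314 0.997791 ] ends [-0.16439689 -0.16310668  0.00275611  0.15997498  0.16209583] mid [0.54232584 0.35770422] z 0.1314723694747787
stemtop [0.48891472 0.40563545 0.08056923]
hub [0.55329318 0.35429624 0.12225508]
bolt [0.53821587 0.35607529 0.14016902]
ptr [0.69766057 0.34307728 0.16577966]
L [0.56525028 0.5121582  0.12486893]
R [0.53548603 0.20305353 0.13338045]
base (0.5519353747367859, 0.35676759481430054) 0.16958346962928772
brass [204.4 286. ] 35 [0.49304613 0.40262698 0.08295778]
```

View pics/crop.png

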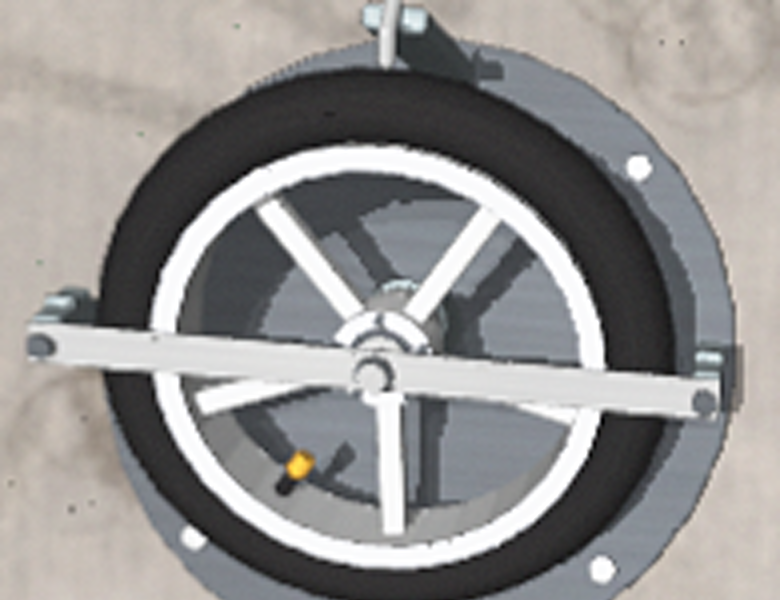

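The crop shows five white spokes, with the stem between the left and bottom ones. The base and keeper fits agree within 2 mm. Next I'll work out the wheel angle and the arm targets.

```bash
cat >> h.py <<'E'
yaw=np.deg2rad(-3.81);a=np.deg2rad(22)
ex=np.array([np.cos(yaw),np.sin(yaw),0]);ey=np.array([-np.sin(yaw),np.cos(yaw),0]);ez=np.array([0,0,1.])
O=np.array([.5527,.3570,0.]);HUB=O+.105*ez
U=ex*np.cos(a)+ez*np.sin(a);N=-ex*np.sin(a)+ez*np.cos(a)   # up-slope, normal; left = ey
def loc(p): d=np.asarray(p)-HUB;return np.array([d@U,d@ey,d@N])
def wheel(im):
    "wheel angle (deg) from spoke tops (plane n=7mm) with phase nearest stem; also brass"
    d=im['pixels'];hsv=cv2.cvtColor(d,cv2.COLOR_BGR2HSV)
    th=np.deg2rad(np.arange(0,360,.25));acc=np.zeros(len(th))
    for r in np.arange(.045,.088,.002):
        P=HUB+.007*N+r*(np.cos(th)[:,None]*U+np.sin(th)[:,None]*ey)
        V=im['view'];rv=cv2.Rodrigues(V[:3,:3])[0]
        q=cv2.projectPoints(P,rv,V[:3,3],im['K'],im['D'])[0].reshape(-1,2).astype(np.float32)
        v=cv2.remap(d.min(2),q[:,0],q[:,1],cv2.INTER_LINEAR).ravel()
        ok=abs(r*np.cos(th)*1.0+.005)>.022   # away from the keeper
        acc+=np.where(ok&(v>215),1,0)
    ph=np.rad2deg(np.angle((acc*np.exp(5j*th)).sum()))/5      # spoke phase mod 72
    y=(hsv[...,0]>15)&(hsv[...,0]<35)&(hsv[...,1]>120);y[:170]=0;y[340:]=0;y[:,:140]=0;y[:,315:]=0
    b=None
    if y.sum()>4:
        p=onplane(im,np.argwhere(y).mean(0)[::-1],N,N@HUB+.003);l=loc(p);b=(np.rad2deg(np.arctan2(l[1],l[0])),np.hypot(l[0],l[1]),int(y.sum()))
    return ph-36,b,acc
def delta(s,f,rot=None):
    "tool-frame shift (norm) to put finger tip at wheel-local f (m) with tool R"
E
python3 - <<'E'
from h import *
im=dict(np.load('top0.npz'));ph,b,acc=wheel(im);print('phase',ph%72,b)
import itertools
print([ (i/4,int(acc[i])) for i in range(0,1440,12) if acc[i]>8])
W=world(im)
for p in[(226,258),(223,264),(203,288),(197,224),(252,224)]:print(p,loc(W[p[1],p[0]]))
from plant import sense
s=sense();R=np.array(s['tcp_rot'])
Rt=np.column_stack([-U,ey,-N]);print(np.linalg.det(Rt))
from scipy.spatial.transform import Rotation as Ro
rv=Ro.from_matrix(R.T@Rt).as_rotvec(degrees=True);print('rotvec norm',rv/90)
for name,f in dict(above=(.045,.052,.10)).items():
    tcp=HUB+f[0]*U+f[1]*ey+(f[2]+.173)*N
    print(name,tcp,R.T@(tcp-s['position'])/.25, 'reach',np.hypot(*tcp[:2]))
E
```

```text
phase 3.4427369451834977 (np.float64(147.99383111377324), np.float64(0.07807834848397881), 35)
[(36.0, 21), (39.0, 22), (42.0, 22), (114.0, 11), (180.0, 15), (183.0, 22), (186.0, 22), (324.0, 22), (327.0, 22), (330.0, 22)]
(226, 258) [ 0.00906003 -0.00561485  0.02995315]
(223, 264) [-0.00016825 -0.00188511  0.03799898]
(203, 288) [-0.07115832  0.04428955  0.00240039]
(197, 224) [0.06385956 0.05433287 0.00841006]
(252, 224) [ 0.07253509 -0.0482443   0.00566055]
1.0
rotvec norm [-0.04797578 -0.24157434 -0.24209595]
above [0.49574478 0.41290813 0.37497849] [-1.06292425  0.2522951   0.11574691] reach 0.6451790523498057
```

carry_out([
  {"linear": [-0.16,0.04,0.0],"rot": [-0.01,-0.048,-0.048]},
  {"linear": [-0.32,0.08,0.0],"rot": [-0.02,-0.097,-0.097]},
  {"linear": [-0.48,0.12,0.0],"rot": [-0.029,-0.145,-0.145]},
  {"linear": [-0.64,0.16,0.02],"rot": [-0.038,-0.193,-0.194]},
  {"linear": [-0.8,0.2,0.04],"rot": [-0.048,-0.242,-0.242]},
], gripper=1, force=20)

```text
clock: 0.52
position: [0.4328, 0.4295, 0.3945]
tcp_rot: [[-0.924, 0.063, 0.378], [0.058, 0.998, -0.025], [-0.379, -0.001, -0.925]]
wrist_force: [-0.7, 0.6, -0.2]
grip_width: 0.297
grip_force: 0.0
```

```bash
cat >> h.py <<'E'
    from scipy.spatial.transform import Rotation as Ro
    R=np.array(s['tcp_rot']);Rt=np.column_stack([-U,ey,-N])
    p=HUB+f[0]*U+f[1]*ey+(f[2]+.173)*N
    return R.T@(p-s['position'])/.25, Ro.from_matrix(R.T@Rt).as_rotvec(degrees=True)/90
def tip(s): 
    R=np.array(s['tcp_rot']);return loc(np.array(s['position'])+.173*R[:,2])
E
cat > st.py <<'E'
import sys
from h import *;from plant import sense
np.set_printoptions(precision=4,suppress=True)
s=sense();print(s['clock'],'tip',tip(s)*1e3,'F',np.array(s['wrist_force']),s['grip_width'],s['joint_pos'])
if len(sys.argv)>1: print(delta(s,[float(x)/1e3 for x in sys.argv[1:4]]))
E
python3 st.py 31 63 60
```

```text
0.5167 tip [ -6.1758  64.5075 142.0496] F [-0.7159  0.5562 -0.2111] 0.2967752081671567 [ 48.2084   9.3117  -2.7884  63.7375 -17.352   49.6308]
(array([-0.1503, -0.0064,  0.3289]), array([0.0003, 0.0029, 0.0023]))
```

carry_out([
  {"linear": [-0.075,-0.003,0.16],"rot": [0,0.003,0.002]},
  {"linear": [-0.15,-0.006,0.33],"rot": [0,0.003,0.002]},
  {"linear": [-0.15,-0.006,0.33],"rot": [0,0.003,0.002]},
  {"linear": [-0.15,-0.006,0.33],"rot": [0,0.003,0.002]},
])

```text
clock: 0.85
position: [0.4974, 0.4228, 0.3282]
tcp_rot: [[-0.928, 0.072, 0.366], [0.066, 0.997, -0.029], [-0.367, -0.002, -0.93]]
wrist_force: [0.3, -0.8, 0.1]
grip_width: 0.002
grip_force: 0.0
```

```bash
python3 st.py 31 63 -10; python3 - <<'E'
from plant import vision
import cv2,numpy as np
a=vision.get_image('wrist')['pixels'];b=vision.get_image('side')['pixels']
c=cv2.resize(b[120:300,190:400],None,fx=2.3,fy=2.3,interpolation=cv2.INTER_CUBIC)
o=np.zeros((480,800,3),np.uint8);w=cv2.resize(a,(320,240));o[:240,:320]=w;o[:414,320:800]=c[:,:480];cv2.imwrite('pics/a.png',o)
E
```

```text
0.85 tip [27.0012 61.2708 56.2092] F [ 0.3371 -0.7519  0.1022] 0.001856998900269833 [ 43.2785  14.3425  -4.879   55.9246 -15.768   45.3157]
(array([-0.0125,  0.0051,  0.2647]), array([-0.0028, -0.0052, -0.0027]))
```

View pics/a.png

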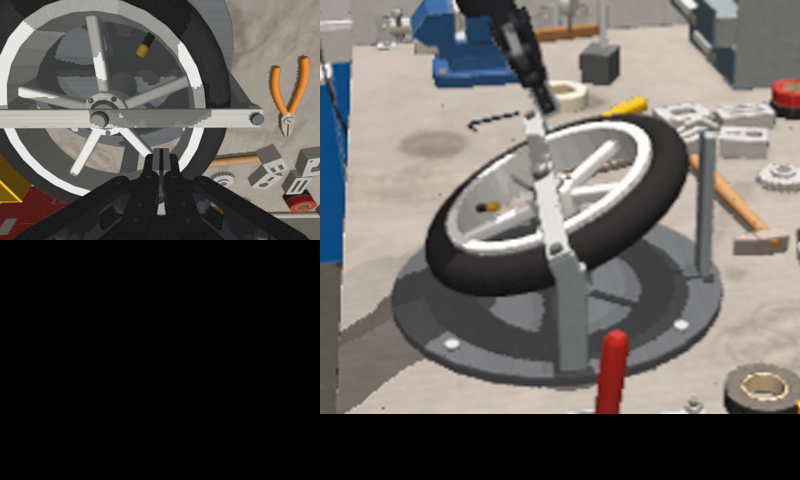

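The wrist view shows the closed fingertips above the gap between spokes 4 and 5. The side view shows the tool square to the wheel, so I'll descend.

carry_out([
  {"linear": [-0.01,0.005,0.06],"rot": [-0.002,-0.004,-0.002]},
  {"linear": [-0.01,0.005,0.12],"rot": [-0.002,-0.004,-0.002]},
  {"linear": [-0.01,0.005,0.14],"rot": [-0.002,-0.004,-0.002]},
  {"linear": [-0.01,0.005,0.14],"rot": [-0.002,-0.004,-0.002]},
])

```text
clock: 1.28
position: [0.5109, 0.4248, 0.3009]
tcp_rot: [[-0.924, 0.064, 0.376], [0.061, 0.998, -0.021], [-0.377, 0.004, -0.926]]
wrist_force: [-0.2, -0.3, 0.3]
grip_width: 0.0
grip_force: 0.0
```

```bash
python3 st.py 31 63 -10
```

```text
1.2833 tip [30.9023 65.6398 25.918 ] F [-0.197  -0.2909  0.2689] 0.0002562771810926054 [ 42.5852  15.6815  -6.7503  51.7248 -15.6491  44.1225]
(array([-0.0016, -0.0082,  0.1436]), array([0.0028, 0.0014, 0.0004]))
```

carry_out([
  {"linear": [0,-0.009,0.03],"rot": [0.002,0.001,0]},
  {"linear": [0,-0.009,0.06],"rot": [0.002,0.001,0]},
  {"linear": [0,-0.009,0.1],"rot": [0.002,0.001,0]},
  {"linear": [0,-0.009,0.14],"rot": [0.002,0.001,0]},
  {"linear": [0,-0.009,0.14],"rot": [0.002,0.001,0]},
])

```text
clock: 1.7
position: [0.5249, 0.4209, 0.2655]
tcp_rot: [[-0.926, 0.067, 0.372], [0.062, 0.998, -0.026], [-0.373, -0.001, -0.928]]
wrist_force: [-0.0, -0.0, -0.8]
grip_width: 0.001
grip_force: 0.0
```

```bash
cat > arc.py <<'E'
# arc.py phi0 phi1 step rho : tool-frame norm shifts relative to current tip, finger pushing spoke phi clockwise
import sys
from h import *;from plant import sense
np.set_printoptions(precision=3,suppress=True)
s=sense();t=tip(s);p0,p1,st,rho=map(float,sys.argv[1:5])
print(s['clock'],'tip',t*1e3,'F',np.array(s['wrist_force']))
n=int(round(abs(p1-p0)/st));prev=t[:2]*1e3
for i,ph in enumerate(np.linspace(p0,p1,n+1)):
    f=np.deg2rad(ph);h=6+11*abs(np.sin(f))+15*abs(np.cos(f))
    c=np.array([rho*np.cos(f)-h*np.sin(f),rho*np.sin(f)+h*np.cos(f)])
    d=(c-t[:2]*1e3)/250; k=(c-prev)/250
    print('%6.1f'%ph,c.round(1),'from start x %.3f y %.3f'%(-d[0],d[1]),'in call x %.3f y %.3f'%(-k[0],k[1]))
    if i%5==4: prev=c; print('--')
E
python3 arc.py 36 -74 5 62; python3 st.py 31 63 -10
```

```text
1.7 tip [ 30.21   61.671 -12.248] F [-0.044 -0.047 -0.794]
  36.0 [35.7 56.3] from start x -0.022 y -0.021 in call x -0.022 y -0.021
  31.0 [40.5 53. ] from start x -0.041 y -0.035 in call x -0.041 y -0.035
  26.0 [45.1 49. ] from start x -0.059 y -0.051 in call x -0.059 y -0.051
  21.0 [49.3 44.6] from start x -0.076 y -0.068 in call x -0.076 y -0.068
  16.0 [53.1 39.6] from start x -0.092 y -0.088 in call x -0.092 y -0.088
--
  11.0 [56.5 34.2] from start x -0.105 y -0.110 in call x -0.013 y -0.022
   6.0 [59.4 28.4] from start x -0.117 y -0.133 in call x -0.025 y -0.045
   1.0 [61.6 22.3] from start x -0.126 y -0.158 in call x -0.034 y -0.069
  -4.0 [63.4 17.4] from start x -0.133 y -0.177 in call x -0.041 y -0.089
  -9.0 [64.8 12.6] from start x -0.138 y -0.196 in call x -0.047 y -0.108
--
 -14.0 [65.8  7.5] from start x -0.142 y -0.217 in call x -0.004 y -0.020
 -19.0 [66.4  2.3] from start x -0.145 y -0.238 in call x -0.006 y -0.041
 -24.0 [66.5 -3.1] from start x -0.145 y -0.259 in call x -0.007 y -0.063
 -29.0 [66.1 -8.7] from start x -0.143 y -0.281 in call x -0.005 y -0.085
[... 198 characters left out ...]
-0.349 in call x 0.014 y -0.045
 -49.0 [ 58.9 -31. ] from start x -0.115 y -0.370 in call x 0.025 y -0.067
 -54.0 [ 55.6 -36.2] from start x -0.102 y -0.392 in call x 0.038 y -0.088
 -59.0 [ 51.8 -41.2] from start x -0.086 y -0.412 in call x 0.053 y -0.108
--
 -64.0 [ 47.4 -45.9] from start x -0.069 y -0.430 in call x 0.018 y -0.019
 -69.0 [ 42.4 -50.1] from start x -0.049 y -0.447 in call x 0.037 y -0.036
 -74.0 [ 37.  -53.9] from start x -0.027 y -0.462 in call x 0.059 y -0.051
1.7 tip [ 30.2101  61.6707 -12.2485] F [-0.0444 -0.0472 -0.7941] 0.0009224741783801137 [ 41.4965  17.5443  -8.7912  47.9176 -15.4498  43.1754]
(array([-0.0022,  0.0043, -0.009 ]), array([-0.0009, -0.0009, -0.    ]))
```

carry_out([
  {"linear": [-0.022,-0.021,0],"rot": [0,0,0]},
  {"linear": [-0.041,-0.035,0],"rot": [0,0,0]},
  {"linear": [-0.059,-0.051,0],"rot": [0,0,0]},
  {"linear": [-0.076,-0.068,0],"rot": [0,0,0]},
  {"linear": [-0.092,-0.088,0],"rot": [0,0,0]},
])

```text
clock: 2.12
position: [0.5452, 0.3978, 0.2777]
tcp_rot: [[-0.924, 0.066, 0.375], [0.062, 0.998, -0.023], [-0.376, 0.002, -0.927]]
wrist_force: [-2.4, 0.9, -1.2]
grip_width: -0.005
grip_force: 1.2
```

```bash
python3 st.py 53 39.6 -12; cat > look.py <<'E'
from h import *;from plant import vision,sense
import sys
im=vision.get_image('top');ph,b,acc=wheel(im);print(sense()['clock'],'phase mod72 %.1f'%(ph%72),b,[(i/4,int(acc[i])) for i in range(0,1440,12) if acc[i]>8])
if len(sys.argv)>1: cv2.imwrite(sys.argv[1],cv2.resize(im['pixels'][170:345,130:325],None,fx=4,fy=4,interpolation=cv2.INTER_CUBIC)[:600,:780])
E
python3 look.py pics/b.png
```

```text
2.1167 tip [55.502  40.547  -9.0473] F [-2.4072  0.9037 -1.2479] -0.004577558685716189 [ 38.7378  16.9661  -8.0954  48.2096 -14.6447  40.4079]
(array([ 0.0089, -0.0024,  0.0118]), array([ 0.0013,  0.001 , -0.0005]))
2.1667 phase mod72 54.0 None [(15.0, 15), (18.0, 14), (21.0, 13), (303.0, 22), (306.0, 22), (309.0, 22)]
```

View pics/b.png

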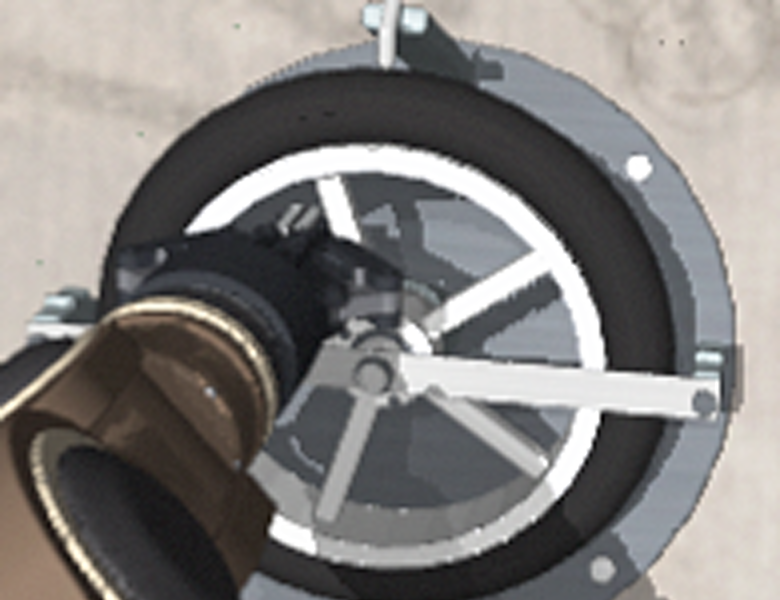

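The picture shows spoke 4 pushed to about 18°, with the fingers behind it and the wheel seated. I'll continue the stroke.

carry_out([
  {"linear": [-0.01,-0.022,0.004],"rot": [0,0,0]},
  {"linear": [-0.022,-0.045,0.006],"rot": [0,0,0]},
  {"linear": [-0.031,-0.069,0.006],"rot": [0,0,0]},
  {"linear": [-0.038,-0.089,0.006],"rot": [0,0,0]},
  {"linear": [-0.044,-0.108,0.006],"rot": [0,0,0]},
])

```text
clock: 2.58
position: [0.5537, 0.3698, 0.2798]
tcp_rot: [[-0.925, 0.067, 0.375], [0.062, 0.998, -0.024], [-0.376, 0.002, -0.927]]
wrist_force: [-2.4, 2.6, -0.6]
grip_width: 0.001
grip_force: 1.2
```

carry_out([
  {"linear": [-0.004,-0.02,0],"rot": [0,0,0]},
  {"linear": [-0.006,-0.041,0],"rot": [0,0,0]},
  {"linear": [-0.007,-0.063,0],"rot": [0,0,0]},
  {"linear": [-0.005,-0.085,0],"rot": [0,0,0]},
  {"linear": [-0.002,-0.107,0],"rot": [0,0,0]},
])

```text
clock: 3.0
position: [0.5523, 0.3432, 0.2799]
tcp_rot: [[-0.924, 0.067, 0.375], [0.062, 0.998, -0.024], [-0.376, 0.001, -0.927]]
wrist_force: [0.1, 3.3, 0.2]
grip_width: -0.004
grip_force: 1.2
```

```bash
python3 st.py 65.1 -14.3 -10; python3 look.py; python3 arc.py -39 -74 5 62
```

```text
3.0 tip [ 66.3342 -13.6057 -11.0108] F [0.0732 3.2813 0.1732] -0.004481981031608176 [ 34.3441  13.8862 -11.9703  46.3984 -13.3809  36.0844]
(array([ 0.0038, -0.0019, -0.0041]), array([ 0.0008,  0.001 , -0.0005]))
3.05 phase mod72 7.5 (np.float64(79.1118500056634), np.float64(0.07739932264979513), 38) []
3.05 tip [ 66.095 -14.891 -11.071] F [-0.259 -0.924 -0.257]
 -39.0 [ 63.7 -19.9] from start x 0.010 y -0.020 in call x 0.010 y -0.020
 -44.0 [ 61.6 -25.5] from start x 0.018 y -0.042 in call x 0.018 y -0.042
 -49.0 [ 58.9 -31. ] from start x 0.029 y -0.064 in call x 0.029 y -0.064
 -54.0 [ 55.6 -36.2] from start x 0.042 y -0.085 in call x 0.042 y -0.085
 -59.0 [ 51.8 -41.2] from start x 0.057 y -0.105 in call x 0.057 y -0.105
--
 -64.0 [ 47.4 -45.9] from start x 0.075 y -0.124 in call x 0.018 y -0.019
 -69.0 [ 42.4 -50.1] from start x 0.095 y -0.141 in call x 0.037 y -0.036
 -74.0 [ 37.  -53.9] from start x 0.116 y -0.156 in call x 0.059 y -0.051
```

carry_out([
  {"linear": [0.01,-0.02,0],"rot": [0,0,0]},
  {"linear": [0.018,-0.042,0],"rot": [0,0,0]},
  {"linear": [0.029,-0.064,0],"rot": [0,0,0]},
  {"linear": [0.042,-0.085,0],"rot": [0,0,0]},
  {"linear": [0.057,-0.105,0],"rot": [0,0,0]},
])

```text
clock: 3.47
position: [0.5371, 0.3178, 0.2744]
tcp_rot: [[-0.925, 0.067, 0.375], [0.062, 0.998, -0.024], [-0.376, 0.001, -0.927]]
wrist_force: [0.7, 2.8, 0.2]
grip_width: -0.001
grip_force: 1.1
```

carry_out([
  {"linear": [0.018,-0.019,0],"rot": [0,0,0]},
  {"linear": [0.037,-0.036,0],"rot": [0,0,0]},
  {"linear": [0.05,-0.047,0],"rot": [0,0,0]},
  {"linear": [0.04,-0.04,0],"rot": [0,0,0]},
  {"linear": [0.02,-0.025,0],"rot": [0,0,0]},
])

```text
clock: 3.88
position: [0.5317, 0.3118, 0.272]
tcp_rot: [[-0.925, 0.067, 0.374], [0.062, 0.998, -0.026], [-0.375, -0.001, -0.927]]
wrist_force: [-0.0, 0.1, 0.5]
grip_width: -0.003
grip_force: 0.0
```

```bash
python3 st.py 52 -41 60; python3 look.py
```

```text
3.8833 tip [ 45.924  -46.6355 -11.4114] F [-0.007   0.0999  0.5438] -0.0030310704602693503 [ 32.9369  10.5416 -17.2095  44.3396 -12.9819  34.722 ]
(array([-0.0242,  0.0218, -0.2857]), array([-0.0005, -0.0001, -0.0002]))
3.9333 phase mod72 36.9 (np.float64(37.59068613679875), np.float64(0.07654166807856207), 40) [(0.0, 22), (3.0, 22), (6.0, 11), (69.0, 11), (72.0, 16), (75.0, 11), (357.0, 12)]
```

carry_out([
  {"linear": [-0.005,0.005,-0.15],"rot": [0,0,0]},
  {"linear": [-0.005,0.005,-0.3],"rot": [0,0,0]},
  {"linear": [0.1,-0.02,-0.3],"rot": [0,0,0]},
  {"linear": [0.22,-0.05,-0.3],"rot": [0,0,0]},
  {"linear": [0.307,-0.05,-0.3],"rot": [0,0,0]},
])

```text
clock: 4.35
position: [0.4313, 0.306, 0.3134]
tcp_rot: [[-0.925, 0.067, 0.375], [0.063, 0.998, -0.024], [-0.376, 0.001, -0.927]]
wrist_force: [-0.0, 0.3, -1.1]
grip_width: -0.0
grip_force: 0.0
```

carry_out([
  {"linear": [0,0,0],"rot": [0,0,0]},
  {"linear": [0,0,0],"rot": [0,0,0]},
  {"linear": [0,0,0],"rot": [0,0,0]},
])

```text
clock: 4.6
position: [0.4331, 0.307, 0.3138]
tcp_rot: [[-0.924, 0.066, 0.376], [0.062, 0.998, -0.023], [-0.377, 0.002, -0.926]]
wrist_force: [0.3, -0.3, 0.6]
grip_width: 0.002
grip_force: 0.0
```

```bash
python3 st.py -31 -59 -10; python3 look.py
```

```text
4.6 tip [-28.8959 -57.509   64.053 ] F [ 0.2753 -0.3427  0.6284] 0.0018228107985177318 [ 38.6704   0.7956 -22.5904  49.85   -14.6702  40.3286]
(array([ 0.0075, -0.0053,  0.2962]), array([ 0.0011,  0.0015, -0.0004]))
4.65 phase mod72 37.9 (np.float64(37.55103718975438), np.float64(0.07655770489064777), 38) [(0.0, 22), (3.0, 22), (6.0, 11), (69.0, 10), (72.0, 16), (75.0, 11), (144.0, 22), (147.0, 22), (150.0, 18), (216.0, 10), (219.0, 10), (222.0, 10), (288.0, 16), (291.0, 20), (294.0, 13), (357.0, 13)]
```

carry_out([
  {"linear": [0.008,-0.009,0.06],"rot": [0.001,0.001,0]},
  {"linear": [0.008,-0.009,0.13],"rot": [0.001,0.001,0]},
  {"linear": [0.008,-0.009,0.2],"rot": [0.001,0.001,0]},
  {"linear": [0.008,-0.009,0.26],"rot": [0.001,0.001,0]},
  {"linear": [0.008,-0.009,0.296],"rot": [0.001,0.001,0]},
])

```text
clock: 5.07
position: [0.4594, 0.3025, 0.2424]
tcp_rot: [[-0.925, 0.068, 0.373], [0.063, 0.998, -0.027], [-0.374, -0.001, -0.928]]
wrist_force: [0.3, -0.3, 0.1]
grip_width: -0.001
grip_force: 0.0
```

carry_out([
  {"linear": [0,0,0],"rot": [0,0,0]},
  {"linear": [0,0,0],"rot": [0,0,0]},
])

```text
clock: 5.23
position: [0.4587, 0.3026, 0.2438]
tcp_rot: [[-0.925, 0.068, 0.373], [0.063, 0.998, -0.026], [-0.374, -0.001, -0.928]]
wrist_force: [-0.9, 0.4, -0.1]
grip_width: 0.002
grip_force: 0.0
```

```bash
python3 arc.py 216 180 3 62; python3 look.py
```

```text
5.2333 tip [-31.735 -60.692 -10.579] F [-0.936  0.435 -0.051]
 216.0 [-35.7 -56.3] from start x 0.016 y 0.017 in call x 0.016 y 0.017
 213.0 [-38.6 -54.4] from start x 0.028 y 0.025 in call x 0.028 y 0.025
 210.0 [-41.4 -52.2] from start x 0.039 y 0.034 in call x 0.039 y 0.034
 207.0 [-44.2 -49.9] from start x 0.050 y 0.043 in call x 0.050 y 0.043
 204.0 [-46.8 -47.3] from start x 0.060 y 0.054 in call x 0.060 y 0.054
--
 201.0 [-49.3 -44.6] from start x 0.070 y 0.064 in call x 0.010 y 0.011
 198.0 [-51.7 -41.7] from start x 0.080 y 0.076 in call x 0.019 y 0.023
 195.0 [-53.8 -38.6] from start x 0.088 y 0.088 in call x 0.028 y 0.035
 192.0 [-55.9 -35.3] from start x 0.097 y 0.101 in call x 0.036 y 0.048
 189.0 [-57.7 -32. ] from start x 0.104 y 0.115 in call x 0.044 y 0.061
--
 186.0 [-59.4 -28.4] from start x 0.110 y 0.129 in call x 0.007 y 0.014
 183.0 [-60.8 -24.8] from start x 0.116 y 0.144 in call x 0.012 y 0.029
 180.0 [-62. -21.] from start x 0.121 y 0.159 in call x 0.017 y 0.044
5.2833 phase mod72 37.8 (np.float64(37.643877218941256), np.float64(0.07670112876373175), 39) [(0.0, 22), (3.0, 22), (6.0, 11), (69.0, 10), (72.0, 16), (75.0, 11), (144.0, 22), (147.0, 22), (150.0, 18), (288.0, 16), (291.0, 20), (294.0, 13), (357.0, 13)]
```

carry_out([
  {"linear": [0.016,0.017,0],"rot": [0,0,0]},
  {"linear": [0.028,0.025,0],"rot": [0,0,0]},
  {"linear": [0.039,0.034,0],"rot": [0,0,0]},
  {"linear": [0.05,0.043,0],"rot": [0,0,0]},
  {"linear": [0.06,0.054,0],"rot": [0,0,0]},
])

```text
clock: 5.7
position: [0.445, 0.3174, 0.2388]
tcp_rot: [[-0.925, 0.067, 0.375], [0.062, 0.998, -0.025], [-0.376, 0.0, -0.927]]
wrist_force: [3.0, -0.9, 1.4]
grip_width: 0.003
grip_force: 1.2
```

carry_out([
  {"linear": [0.01,0.011,0],"rot": [0,0,0]},
  {"linear": [0.019,0.023,0],"rot": [0,0,0]},
  {"linear": [0.028,0.035,0],"rot": [0,0,0]},
  {"linear": [0.032,0.042,0],"rot": [0,0,0]},
  {"linear": [0.032,0.042,0],"rot": [0,0,0]},
])

```text
clock: 6.12
position: [0.438, 0.3285, 0.2347]
tcp_rot: [[-0.926, 0.066, 0.372], [0.061, 0.998, -0.025], [-0.373, -0.0, -0.928]]
wrist_force: [0.6, -0.8, 1.3]
grip_width: -0.0
grip_force: 0.3
```

```bash
python3 look.py; python3 arc.py 194 180 2 62; 
```

```text
6.1667 phase mod72 14.8 (np.float64(14.338654052075979), np.float64(0.07669490872508229), 38) [(48.0, 22), (51.0, 22), (54.0, 19), (120.0, 17), (123.0, 19), (126.0, 21), (336.0, 22), (339.0, 22), (342.0, 16)]
6.1667 tip [-55.991 -36.281 -10.525] F [0.042 0.899 0.568]
 194.0 [-54.5 -37.5] from start x -0.006 y -0.005 in call x -0.006 y -0.005
 192.0 [-55.9 -35.3] from start x -0.000 y 0.004 in call x -0.000 y 0.004
 190.0 [-57.1 -33.1] from start x 0.005 y 0.013 in call x 0.005 y 0.013
 188.0 [-58.3 -30.8] from start x 0.009 y 0.022 in call x 0.009 y 0.022
 186.0 [-59.4 -28.4] from start x 0.013 y 0.031 in call x 0.013 y 0.031
--
 184.0 [-60.3 -26. ] from start x 0.017 y 0.041 in call x 0.004 y 0.010
 182.0 [-61.2 -23.5] from start x 0.021 y 0.051 in call x 0.007 y 0.020
 180.0 [-62. -21.] from start x 0.024 y 0.061 in call x 0.011 y 0.030
```

carry_out([
  {"linear": [0.003,0.01,0],"rot": [0,0,0]},
  {"linear": [0.007,0.019,0],"rot": [0,0,0]},
  {"linear": [0.011,0.028,0],"rot": [0,0,0]},
  {"linear": [0.015,0.038,0],"rot": [0,0,0]},
  {"linear": [0.015,0.038,0],"rot": [0,0,0]},
])

```text
clock: 6.58
position: [0.4356, 0.3383, 0.2338]
tcp_rot: [[-0.925, 0.067, 0.373], [0.062, 0.998, -0.024], [-0.374, 0.001, -0.927]]
wrist_force: [-0.7, 0.1, 0.4]
grip_width: -0.002
grip_force: 0.0
```

```bash
python3 look.py; python3 arc.py 186 178 1 62; 
```

```text
6.6333 phase mod72 5.6 (np.float64(5.14711328528286), np.float64(0.07689582857634783), 35) [(36.0, 9), (39.0, 22), (42.0, 22), (45.0, 17), (114.0, 11), (117.0, 14), (327.0, 22), (330.0, 22), (333.0, 15)]
6.6333 tip [-59.057 -26.391 -10.235] F [-0.514  0.569  0.144]
 186.0 [-59.4 -28.4] from start x 0.001 y -0.008 in call x 0.001 y -0.008
 185.0 [-59.9 -27.2] from start x 0.003 y -0.003 in call x 0.003 y -0.003
 184.0 [-60.3 -26. ] from start x 0.005 y 0.002 in call x 0.005 y 0.002
 183.0 [-60.8 -24.8] from start x 0.007 y 0.006 in call x 0.007 y 0.006
 182.0 [-61.2 -23.5] from start x 0.009 y 0.011 in call x 0.009 y 0.011
--
 181.0 [-61.6 -22.3] from start x 0.010 y 0.016 in call x 0.002 y 0.005
 180.0 [-62. -21.] from start x 0.012 y 0.022 in call x 0.003 y 0.010
 179.0 [-62.4 -20.1] from start x 0.013 y 0.025 in call x 0.005 y 0.014
 178.0 [-62.7 -19.2] from start x 0.015 y 0.029 in call x 0.006 y 0.017
```

carry_out([
  {"linear": [0.003,0.005,0],"rot": [0,0,0]},
  {"linear": [0.006,0.01,0],"rot": [0,0,0]},
  {"linear": [0.008,0.015,0],"rot": [0,0,0]},
  {"linear": [0.009,0.018,0],"rot": [0,0,0]},
  {"linear": [0.009,0.018,0],"rot": [0,0,0]},
])

```text
clock: 7.05
position: [0.4339, 0.3425, 0.233]
tcp_rot: [[-0.925, 0.067, 0.373], [0.062, 0.998, -0.025], [-0.374, 0.0, -0.927]]
wrist_force: [0.2, -0.6, 0.4]
grip_width: 0.0
grip_force: 0.5
```

```bash
python3 look.py pics/c.png; python3 st.py
python3 - <<'E'
from h import *
im=dict(np.load('top0.npz'))
# pointer pin tip direction: pin along centre, project line up-slope at n=0 for rendering check
V=im['view'];rv=cv2.Rodrigues(V[:3,:3])[0]
for r,n in((.148,0),(.096,0),(.084,.005),(0,.035)):
    p=HUB+r*U+n*N;q=cv2.projectPoints(p[None],rv,V[:3,3],im['K'],im['D'])[0].ravel();print(r,n,'full',q.round(1),'crop',((q-[130,170])*4).round())
E
```

```text
7.1 phase mod72 2.2 (np.float64(1.641493604408708), np.float64(0.07725278808849913), 38) [(33.0, 9), (36.0, 22), (39.0, 22), (42.0, 14), (114.0, 10), (324.0, 22), (327.0, 22), (330.0, 13)]
7.1 tip [-61.2545 -22.3655 -10.2449] F [ 0.5436 -1.5974 -0.6122] -0.000156880408347497 [ 41.6728   6.3979 -27.109   40.708  -15.4744  43.3481]
0.148 0 full [227.8 181.8] crop [391.  47.]
0.096 0 full [227.2 208.9] crop [389. 156.]
0.084 0.005 full [226.5 215.8] crop [386. 183.]
0 0.035 full [222.3 263.2] crop [369. 373.]
```

View pics/c.png

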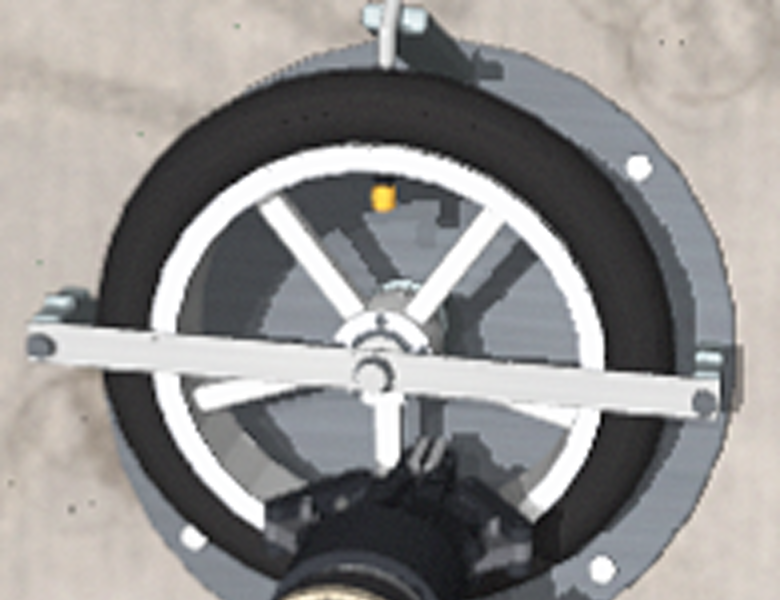

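The stem is nearly in line with the pointer: stem at (384,196), pin tip at (387,65), bolt at (373,373). I'll check my zero direction against the pin and bolt.

```bash
python3 - <<'E'
from h import *
np.set_printoptions(precision=1,suppress=True)
im=dict(np.load('top0.npz'));W=world(im);d=im['pixels'].min(2)
for v in range(171,188):
    u=np.arange(222,234);m=d[v,u]>185
    if m.any(): uu=(u[m]).mean(); w=W[v,u[m]];print(v,u[m],loc(np.median(w,0))*1e3)
# bolt: highest points by keeper middle
P=(W[250:275,212:236].reshape(-1,3)-HUB)@np.column_stack([U,ey,N]);m=(P[:,2]>.0325)&(P[:,2]<.042);print('bolt',m.sum(),P[m].mean(0)*1e3)
# rim annulus fit: bright points with n ~21
Q=(W[170:345,130:325]-HUB)@np.column_stack([U,ey,N]);b=(d[170:345,130:325]>200)&(abs(Q[...,2]-.021)<.006)
r=np.hypot(Q[...,0],Q[...,1]);b&=(r>.09)&(r<.115);q=Q[b]
A=np.c_[2*q[:,:2],np.ones(len(q))];x=np.linalg.lstsq(A,(q[:,:2]**2).sum(1),rcond=None)[0];print('rim centre',x[:2]*1e3,b.sum(),'n',np.median(q[:,2])*1e3)
pl=np.linalg.lstsq(np.c_[q[:,:2],np.ones(len(q))],q[:,2],rcond=None)[0];print('plane',pl)
E
```

```text
171 [225 226 227 228] [169.5   0.7   7.1]
172 [222 223 224 226 227 228 231] [166.1   1.9   1.1]
173 [222 223 224 225 226 227 228 231 232 233] [164.4   0.3   1. ]
174 [222 223 224 226 227 231 232 233] [162.9  -0.3   2.1]
175 [222 223 224 225 226 227 231 232 233] [161.2   0.1   2.3]
176 [224 225 226 227 232 233] [161.2  -1.1  10.4]
177 [225 226 227] [160.8  -0.3  18.1]
178 [225 226 227] [159.5  -1.   20.5]
179 [225 226 227] [157.3  -0.2  18.7]
180 [225 226 227] [155.2  -1.   17.3]
181 [225 226 227] [153.3  -0.3  17.4]
182 [225 226 227] [151.7  -1.1  18.4]
183 [225 226 227] [150.1  -1.   18.8]
184 [225 226 227] [148.5  -0.9  20. ]
185 [225 226 227] [146.4  -1.1  18.6]
186 [226] [144.2  -0.5  17.7]
bolt 63 [ 0.7 -1.2 36.5]
rim centre [-1.  -0.5] 1720 n 20.45825794161204
plane [ 0. -0.  0.]
```

carry_out([
  {"linear": [0.001,0.003,0],"rot": [0,0,0]},
  {"linear": [0.002,0.006,0],"rot": [0,0,0]},
  {"linear": [0.003,0.009,0],"rot": [0,0,0]},
  {"linear": [0.003,0.009,0],"rot": [0,0,0]},
  {"linear": [0.003,0.009,0],"rot": [0,0,0]},
])

```text
clock: 7.52
position: [0.4333, 0.3448, 0.2327]
tcp_rot: [[-0.925, 0.067, 0.373], [0.062, 0.998, -0.025], [-0.374, -0.0, -0.927]]
wrist_force: [0.9, -1.1, 0.5]
grip_width: 0.004
grip_force: 0.6
```

```bash
sed -i 's/^HUB.*//; s/^O=np.array.*/O=np.array([.5527,.3570,0.])-.0008*ey;HUB=O+.105*ez/' h.py; python3 look.py; python3 st.py
```

```text
7.5667 phase mod72 0.5 (np.float64(0.8376836259561125), np.float64(0.0770927782082154), 36) [(33.0, 21), (36.0, 22), (39.0, 22), (321.0, 19), (324.0, 22), (327.0, 22)]
7.5667 tip [-62.0133 -19.3889 -10.2959] F [-0.1188 -0.86   -0.0284] 0.0019841348742032005 [ 41.8973   6.5421 -26.9831  40.7556 -15.5409  43.577 ]
```

carry_out([
  {"linear": [0,0.0015,0],"rot": [0,0,0]},
  {"linear": [0,0.003,0],"rot": [0,0,0]},
  {"linear": [0,0.003,0],"rot": [0,0,0]},
  {"linear": [0,0.003,0],"rot": [0,0,0]},
])

```text
clock: 7.9
position: [0.4333, 0.3454, 0.2326]
tcp_rot: [[-0.925, 0.067, 0.373], [0.062, 0.998, -0.025], [-0.374, -0.0, -0.927]]
wrist_force: [1.1, -2.4, 0.6]
grip_width: -0.001
grip_force: 0.9
```

carry_out([
  {"linear": [0,-0.02,0],"rot": [0,0,0]},
  {"linear": [0,-0.04,0],"rot": [0,0,0]},
  {"linear": [0,-0.04,0],"rot": [0,0,0]},
  {"linear": [0,-0.04,-0.06],"rot": [0,0,0]},
  {"linear": [0,-0.04,-0.15],"rot": [0,0,0]},
])

```text
clock: 8.32
position: [0.4182, 0.3355, 0.2657]
tcp_rot: [[-0.926, 0.068, 0.37], [0.062, 0.998, -0.028], [-0.371, -0.003, -0.929]]
wrist_force: [-0.5, -0.1, 0.2]
grip_width: -0.002
grip_force: 0.0
```

carry_out([
  {"linear": [0,0,-0.1],"rot": [0,0,0]},
  {"linear": [0,0,-0.2],"rot": [0,0,0]},
  {"linear": [0.1,0,-0.3],"rot": [0,0,0]},
  {"linear": [0.2,0,-0.35],"rot": [0,0,0]},
  {"linear": [0.2,0,-0.35],"rot": [0,0,0]},
])

```text
clock: 8.73
position: [0.3369, 0.3416, 0.3315]
tcp_rot: [[-0.925, 0.065, 0.373], [0.061, 0.998, -0.023], [-0.374, 0.002, -0.927]]
wrist_force: [-0.1, -0.2, 0.1]
grip_width: -0.001
grip_force: 0.0
```

```bash
python3 look.py pics/d.png; python3 st.py
```

```text
8.7833 phase mod72 72.0 (np.float64(-0.35521271880736455), np.float64(0.07717733193224427), 34) [(33.0, 22), (36.0, 22), (39.0, 22), (177.0, 22), (180.0, 22), (183.0, 21), (321.0, 22), (324.0, 22), (327.0, 22)]
8.7833 tip [-112.838   -28.2503  116.2551] F [-0.1663 -0.1377 -0.3259] 0.001303831947539176 [ 49.6739  -3.5669 -24.3569  55.5943 -17.4593  51.2962]
```

View pics/d.png

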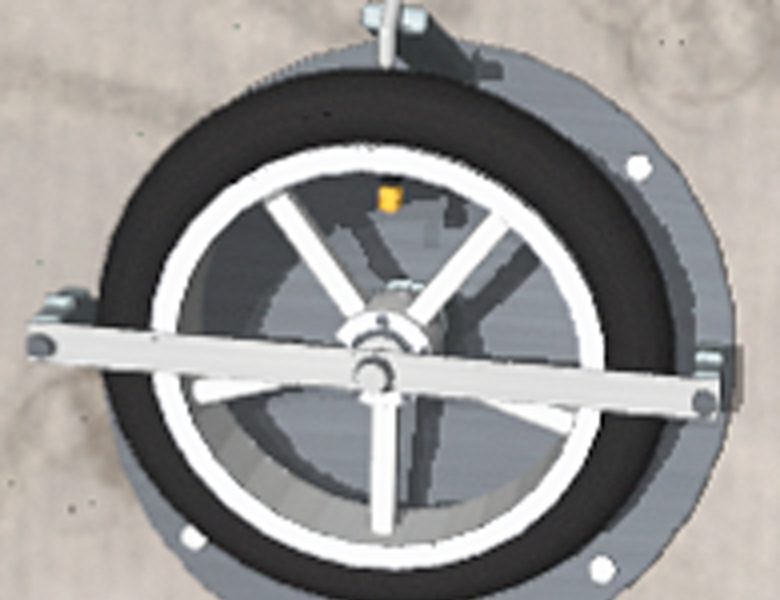

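The stem at (391,198) is in line with the pointer within about half a degree, and the arm is well clear. I'll hold still briefly, then hand in.

carry_out([
  {"linear": [0,0,0],"rot": [0,0,0]},
  {"linear": [0,0,0],"rot": [0,0,0]},
  {"linear": [0,0,0],"rot": [0,0,0]},
  {"linear": [0,0,0],"rot": [0,0,0]},
])

```text
clock: 9.12
position: [0.3404, 0.3416, 0.3294]
tcp_rot: [[-0.925, 0.068, 0.373], [0.063, 0.998, -0.026], [-0.374, -0.001, -0.927]]
wrist_force: [-0.4, -0.3, -0.0]
grip_width: -0.004
grip_force: 0.0
```

```bash
python3 look.py; python3 -c "
from plant import sign_off;print(sign_off())"
```

```text
9.1667 phase mod72 72.0 (np.float64(-0.2573413910379947), np.float64(0.07733552306513024), 35) [(33.0, 22), (36.0, 22), (39.0, 22), (177.0, 22), (180.0, 22), (183.0, 21), (321.0, 22), (324.0, 22), (327.0, 22)]
the job is handed in; nothing more can be done
None
```

The valve stem is at the top, within about half a degree of the pointer by camera; I pushed spokes 4 and 3 only, the wheel is at rest, the arm is clear, and the job was handed in at about 9 s (no verdict shown).

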